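Set out steel parts on their earthing plates for welding

TASK

Set the loose steel parts out for welding: lay the round flange, the square block and the long bar each flat on the copper plate that bears its shape, inside the black outline and lined up with it. Once the flange is lying on its plate and let go, stand the tube upright on top of it, centred. Leave the bowl, the brush and the jar where they are.

Things in the scene. Friction and masses are not known exactly. Their poses are not given: they have to be found in the camera images.
- flange_mid (a point): Loose round steel flange: a disc 58 mm across, 22 mm high, lying flat on the bench, with a dark 20 mm bore mark and six dark bolt-hole marks (drawn, not open) on its flat top. The point is its centre, half-way up (11 mm above its underside); z is its axis, up.
- tube_mid (a point): Loose steel tube stub, open at both ends, standing upright: 32 mm outer and 22 mm inner diameter, 42 mm high. The point is its centre, half-way up (21 mm above its foot); z is its axis.
- block_mid (a point): Loose square steel block, 46 x 46 mm, 24 mm high, with a darker 22 mm square on top, lying on the bench. The point is its centre, 12 mm above its underside; x and y run square to its sides, z up.
- bar_mid (a point): Loose long steel bar, 80 mm long (its x), 30 mm wide (its y), 24 mm high, two dark hole marks on top, lying on the bench. The point is its centre, 12 mm above its underside; z up.
- plate_round_mark (a point): Fixed copper earthing plate, 104 x 104 mm square, 6 mm thick, lying on the bench; plates differ only in the black outline drawn flat (no step) on top. This one: a circle, 66 mm inside diameter, for the flange. The point is the centre of the plate and of its outline on the top face, 6 mm above the bench; z up.
- plate_square_mark (a point): Fixed copper earthing plate, 104 x 104 mm square, 6 mm thick, lying on the bench; plates differ only in the black outline drawn flat (no step) on top. This one: a square, 54 x 54 mm inside, sides along the plate's x and y, for the block (any quarter turn is right). The point is the centre of the plate and of its outline on the top face, 6 mm above the bench; z up.
- plate_long_mark (a point): Fixed copper earthing plate, 104 x 104 mm square, 6 mm thick, lying on the bench; plates differ only in the black outline drawn flat (no step) on top. This one: a long rectangle, 88 mm inside along the plate's x and 38 mm along its y, for the bar (either way round). The point is the centre of the plate and of its outline on the top face, 6 mm above the bench; z up.
- bowl: Round aluminium bowl, 120 mm across the rim, 60 mm high, at the left edge of the work. Origin: centre of its underside. Not part of the job: leave it where it is.
- brush: Hand brush lying flat at the right edge of the work. Origin near its middle, underside; handle to -x, length along its own x. Not part of the job: leave it where it is.
- jar: Closed amber glass jar, 52 mm across, 50 mm high, at the far side of the work. Origin: centre of its underside. Not part of the job: leave it where it is.
Things that resemble listed ones, but are neither listed nor needed, are in the scene too. Leave any purple or red look-alike of the part that bears bar_mid alone.

How it is judged:
On the way, in this order (a step that is already met when the one before it is completed fails the run):
1. the flange lies on its round outline, let go (horizontal distance between flange_mid and plate_round_mark below 0.01 m and z of flange_mid in the frame of plate_round_mark below 0.015 m and angle between the z axis of flange_mid and the z axis of plate_round_mark, either way round below 0.08 rad and contact force between flange and the fingers below 0.3 N), for 0.2 s.
2. the tube stands centred on the flange (horizontal distance between tube_mid and flange_mid below 0.007 m and z of tube_mid in the frame of flange_mid between 0.028 and 0.036 m and angle between the z axis of tube_mid and the z axis of flange_mid, either way round below 0.08 rad and contact force between tube and the fingers below 0.3 N), for 0.2 s.
At the end, for the whole second after the job is handed in: Flange, block and bar lie flat on their own plates, each within 10 mm of its outline's centre, block and bar turned to within 0.2 rad (11 degrees) of the outline; the tube stands upright within 7 mm of the flange's centre; all are let go and at rest (all of step 1 and all of step 2 and horizontal distance between block_mid and plate_square_mark below 0.01 m and z of block_mid in the frame of plate_square_mark below 0.016 m and angle between the z axis of block_mid and the z axis of plate_square_mark, either way round below 0.08 rad and (angle between the x axis of block_mid and the x axis of plate_square_mark, either way round below 0.2 rad or angle between the x axis of block_mid and the y axis of plate_square_mark, either way round below 0.2 rad) and horizontal distance between bar_mid and plate_long_mark below 0.01 m and z of bar_mid in the frame of plate_long_mark below 0.016 m and angle between the z axis of bar_mid and the z axis of plate_long_mark, either way round below 0.08 rad and angle between the x axis of bar_mid and the x axis of plate_long_mark, either way round below 0.2 rad and linear speed of each of flange, tube, block, bar below 0.02 m/s and contact force between each of block, bar and the fingers below 0.3 N); the robot touches nothing.
It fails at once if the bowl is pushed more than 20 mm (distance of bowl from where it was at the start of the episode above 0.02 m).
It fails at once if the brush is pushed more than 20 mm (distance of brush from where it was at the start of the episode above 0.02 m).
It fails at once if the jar is pushed more than 20 mm (distance of jar from where it was at the start of the episode above 0.02 m).
It also fails if it takes over 120 s, if anything falls off the work surface, if the arm or the gripper's body presses on something with over 40 N, if the wrist force passes 120 N, or if a joint passes its speed limit or range.

ROBOT

A 6-joint arm with a two-finger parallel gripper is mounted at the origin on the work surface. World frame = base frame: x ahead of the robot, y to its left, z up, the work surface at z = 0. Lengths are in m, angles in rad, forces in N, time in s.
With the tool pointing down it reaches from about 0.4 to 0.825 m from the base axis. Payload 7 kg.
Tool frame: the origin (TCP) lies on the centre line of the jaws, within the pads' length; the fingertips stand 22 mm ahead of it and the grasp point (between the pads) lies 3 mm ahead of it; z points along the fingers, y is the line along which they close (so a half turn about z gives the same grasp; the last joint's range is limited). The gripper opens to 88 mm and grips with 3 to 60 N. Pads are 19 mm wide; open, the fingers measure 130 mm over their backs; the gripper's body (78 mm by 193 mm) begins 47 mm behind the grasp point.
Start: joints at [1.6, 0.359, 0.012, 0, -1.224, -0.288], TCP at [0.173, 0.652, 0.217] pointing down, gripper open.
Joint ranges: [-3.07, 3.07], [-1.43, 2.12], [-1.02, 1.25], [-3.03, 1.67], [-3.05, -0], [-3.03, 3.03]. Speed limits (rad/s): [2.39, 2.39, 3.01, 3.14, 3.14, 3.14].

INTERFACE

Orientations are given as [roll, pitch, yaw] about the fixed x, y, z axes, in that order (R = Rz(yaw) Ry(pitch) Rx(roll)).
In Python, from station import monitor, viewer, order gives the robot as it stands. The module is installed in compiled form; this text tells all that it offers.
- The arm moves only by the tool servo_tool, never from a script. Its argument "targets" is a list of rows, each an object with "angular": the turn, a rotation vector about the tool's x, y, z in degrees, a list of three; "xyz": the shift along the tool's x, y, z in cm, a list of three; "claw": the finger opening in cm, from 0 to 8.76. A call has 1 to 20 rows; each row shifts and turns the commanded pose from where the row before left it, along the tool's axes as they then stand; what a row does not reach is not made up. A row lasts 1/10 s, in which the tool goes at most 50 mm and 8.59 degrees, less where a joint would pass 70% of its speed; a pose out of reach is approached as far as the arm can. A call is refused whole if a number of a shift passes 5 or a number of a turn 8.59, either way. A call with a gripper value outside its range is refused whole. The fingers move at their own pace and stop on an object; "force" is the grip in N (left out, the last holds). Time passes only in rows, so rows that do not move let the fingers close. It gives the time, the measured TCP pose, the force, the opening and the grip force at its end, in the units of the state.
- monitor.get_state(): the state, without advancing time (a new reading comes with each control period).
- viewer.grab_frame(name): name is "scene" or "top" or "wrist"; returns a dict with "color" (420x560x3 uint8, blue, green, red), "fovy" (degrees; the focal length in pixels is half the picture's height over the tangent of half this angle, whatever the lens; pixels are square), "cx", "cy" (the principal point, pixels), "R" (3x3) and "t" (3): a world point X has camera coordinates R X + t. Camera axes: x right, y down, z forward; pixel columns grow to the right and rows downward; lengths in m; the calibration is good to about 2 mm. A picture is of the moment at which its call begins. There is no depth.
- order.job_done(): hands the job in; it is judged then, once.
The state is a dict: "t": time; "q": joint angles; "qd": joint speeds; "joint_efforts": joint torques, N m; "eef_pos": TCP position; "ee_rot": TCP orientation; "force": force on the tool from outside, world axes, zero at the start; "moment": the same for the moment, N m; "width": finger opening in m; "gripper_force": force on a finger pad.
Only numpy, scipy, OpenCV 4.12 (cv2) and the standard library are available. Lean on these libraries where they do the work, as an engineer would, in place of code of your own. Each camera call takes 0.05 s, during which the arm holds its last target. There are 200 camera calls.

## Working session

There is one attempt and no reset: what is moved stays moved. The work goes in short steps, Python scripts to look and compute and a tool call to move; the robot and the scene stay as the last step left them, time stands still between calls to the robot, and variables do not carry over. Pictures are saved under pics/ and viewed, at most 14 in all, crops included, and the job is handed in when it is done.

Besides the shell and the picture viewer there is one more tool, called after "Request:" in YAML: its name, and indented under it one key for each argument. servo_tool: Moves the arm, as the interface text tells. Its arguments: {"type":"object","properties":{"targets":{"type":"array"},"force":{"type":"number"}},"required":["targets"]}

```bash
mkdir -p pics; python3 - <<'E'
from station import monitor, viewer
import cv2,numpy as np
s=monitor.get_state();print(s)
for n in("top","scene"):
    f=viewer.grab_frame(n);cv2.imwrite(f"pics/{n}0.png",f["color"]);print(n,f["fovy"],f["cx"],f["cy"],np.round(f["R"],3).tolist(),np.round(f["t"],3))
E
```

```text
{'t': 0.0, 'q': array([ 1.60008729e+00,  3.59367049e-01,  1.10392010e-02, -3.52513174e-04,
       -1.22407441e+00, -2.88094324e-01]), 'qd': array([-0.00095012,  0.00047813, -0.00102466,  0.00081906, -0.00069363,
       -0.00142849]), 'joint_efforts': array([-2.26601669e-04, -5.82713056e+01,  2.93053490e+01,  6.99742064e+00,
        6.96349656e-03, -1.38752503e-04]), 'eef_pos': array([0.17265006, 0.65202126, 0.21642653]), 'ee_rot': array([ 3.13995875e+00, -1.38603973e-04, -2.58923303e-01]), 'force': array([-0.8753667 , -0.45599316,  0.04471558]), 'moment': array([ 0.00318723, -0.01464998,  0.02658403]), 'gripper_force': 0.0, 'width': 0.08765832077774359}
top 54.30475479949084 279.3372736259045 209.2769761028577 [[0.005, -1.0, -0.002], [-0.998, -0.005, -0.064], [0.064, 0.003, -0.998]] [-0.029  0.574  1.303]
scene 49.61582393342208 283.7594902569512 218.3934121899232 [[0.167, 0.986, -0.021], [0.507, -0.105, -0.856], [-0.846, 0.132, -0.517]] [-0.072 -0.261  1.686]
```

View pics/top0.png

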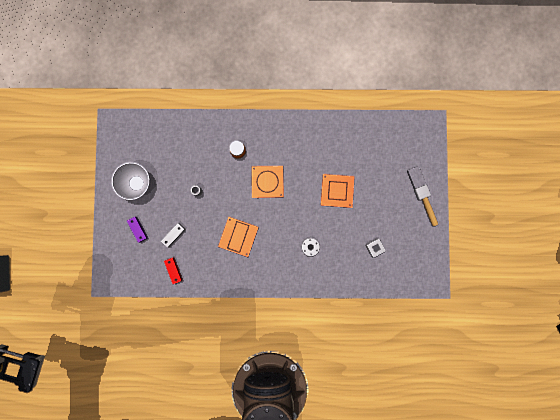

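View pics/scene0.png

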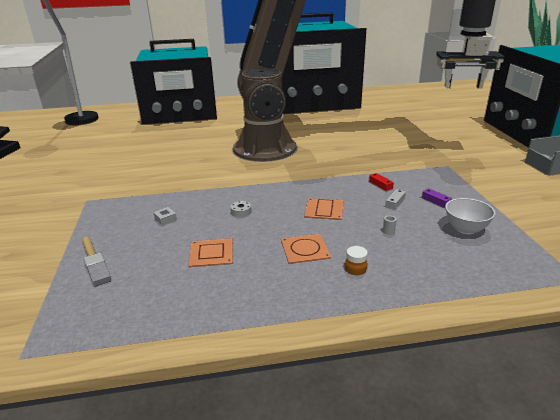

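The top view shows these candidates:
- **Bar:** steel (173,235). The look-alikes are purple (137,230) and red (173,271).
- **Flange:** (310,247).
- **Block:** (375,248).
- **Tube:** (195,190). The jar (237,148) is taller with a white lid.
- **Plates:** round (267,181), square (338,190), long (238,237).

By the description I choose the grey bar. Next I measure the positions and check them in a crop.

```bash
cat > h.py <<'E'
import cv2,numpy as np
from station import monitor,viewer
def cast(f,uv,z):
    uv=np.atleast_2d(uv).astype(float);fl=f["color"].shape[0]/2/np.tan(np.radians(f["fovy"]/2))
    d=np.c_[(uv[:,0]-f["cx"])/fl,(uv[:,1]-f["cy"])/fl,np.ones(len(uv))]@f["R"]
    c=-np.asarray(f["R"]).T@f["t"]
    return c+d*((z-c[2])/d[:,2])[:,None]
def blobs(f,mask,z,amin):
    """contours of a mask cast to height z: centre, rect sizes (mm), long-side angle (deg)"""
    out=[]
    for c in cv2.findContours(mask.astype(np.uint8),cv2.RETR_EXTERNAL,cv2.CHAIN_APPROX_NONE)[0]:
        if cv2.contourArea(c)<amin: continue
        w=cast(f,c[:,0],z)[:,:2]*1000
        r=cv2.minAreaRect(w.astype(np.float32)); p=cv2.boxPoints(r)
        e=max(p[1]-p[0],p[2]-p[1],key=np.linalg.norm)
        out.append((c[:,0].mean(0).round(0),np.round(r[0],1),np.round(r[1],1),round(float(np.degrees(np.arctan2(e[1],e[0])))%180,1)))
    return out
def hsv(f): return [x.astype(int) for x in cv2.split(cv2.cvtColor(f["color"],cv2.COLOR_BGR2HSV))]
def orange(f):
    h,s,v=hsv(f); return (h<16)&(h>4)&(s>150)&(v>150)
E
python3 - <<'E'
from h import *
f=viewer.grab_frame("top");h,s,v=hsv(f);print(np.round(-f["R"].T@f["t"],3))
roi=np.zeros(h.shape,bool);roi[112:296,98:446]=1
for b in blobs(f,orange(f)&roi,.006,200):print("plate",*b)
for b in blobs(f,(s<50)&(v>150)&roi,.024,25):print("steel",*b)
cv2.imwrite("pics/c1.png",cv2.resize(f["color"][140:290,110:400],None,fx=2.75,fy=2.75,interpolation=cv2.INTER_CUBIC))
f=viewer.grab_frame("wrist");print(f["fovy"],f["cx"],f["cy"],np.round(f["R"],3).tolist(),np.round(-f["R"].T@f["t"],3))
E
```

```text
[ 0.489 -0.03   1.337]
plate [236. 238.] [485.8 108.2] [102.7 103.1] 161.1
plate [337. 190.] [ 637.4 -214.5] [102.6 102.8] 176.3
plate [268. 181.] [665.8  11.5] [102.2  98.1] 0.5
steel [264. 257.] [422.2  23.5] [40.6 31.5] 45.6
steel [219. 252.] [438.6 164.6] [79.  25.5] 14.9
steel [310. 253.] [ 440.2 -126.3] [63.4 85. ] 166.0
steel [381. 251.] [ 442.1 -346.9] [90.1 54.9] 37.2
steel [287. 234.] [493.1 -52.1] [40.  24.3] 63.7
steel [172. 233.] [494.3 317.6] [36.9 85.4] 141.0
steel [183. 222.] [530.4 282.4] [86.2 25.4] 13.1
steel [262. 215.] [556.4  32.6] [48.2 19.3] 0.4
steel [274. 201.] [595.3  -5.7] [29.1 64.4] 90.3
steel [315. 200.] [ 604.1 -139.2] [35.4 45.3] 179.9
steel [252. 196.] [610.8  63.3] [74.8 25.8] 23.6
steel [426. 193.] [ 624.4 -495.5] [62.  47.6] 20.9
steel [193. 188.] [641.6 248.4] [42.2 29.6] 8.2
steel [356. 184.] [ 654.7 -273.3] [13.2 74.6] 174.0
steel [303. 175.] [ 684.1 -100. ] [21.8 41.7] 173.8
steel [129. 180.] [666.1 459.9] [123.7 123. ] 0.3
steel [234. 159.] [734.3 120.8] [58.5 19.7] 66.9
steel [264. 160.] [741.4  27.7] [ 49.1 116.7] 90.3
steel [234. 148.] [770.1 118.5] [47.  56.4] 151.9
66.88314184244953 281.4806412526632 213.20147165590325 [[-0.256, -0.967, 0.002], [-0.924, 0.245, 0.293], [-0.283, 0.073, -0.956]] [0.248 0.631 0.386]
```

View pics/c1.png

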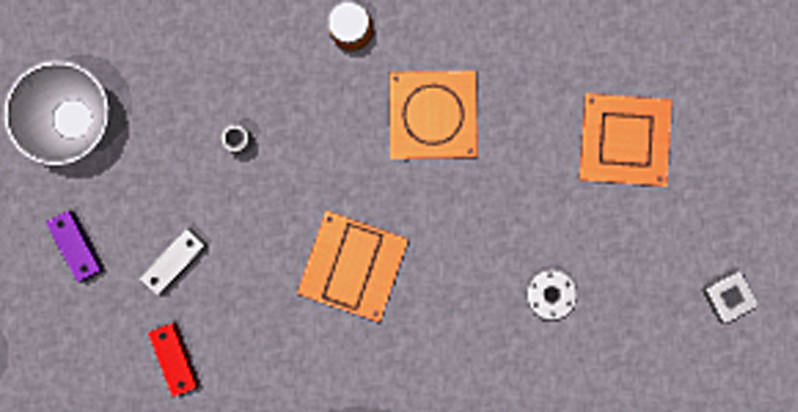

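The crop shows the grey steel bar at full-frame (173,235), clearly neither purple nor red. The long outline's long side leans at about 161° in world axes. I'll move to a mid-work look pose.

Request:
servo_tool:
  targets:
    - {"xyz": [2.5, 1.7, 0], "angular": [0, 0, 0], "claw": 8.76}
    - {"xyz": [2.5, 1.7, 0], "angular": [0, 0, 0], "claw": 8.76}
    - {"xyz": [2.5, 1.7, 0], "angular": [0, 0, 0], "claw": 8.76}
    - {"xyz": [2.5, 1.7, 0], "angular": [0, 0, 0], "claw": 8.76}
    - {"xyz": [2.5, 1.7, 0], "angular": [0, 0, 0], "claw": 8.76}
    - {"xyz": [2.5, 1.7, 0], "angular": [0, 0, 0], "claw": 8.76}
    - {"xyz": [2.5, 1.7, 0], "angular": [0, 0, 0], "claw": 8.76}
    - {"xyz": [2.5, 1.7, 0], "angular": [0, 0, 0], "claw": 8.76}
    - {"xyz": [2.5, 1.7, 0], "angular": [0, 0, 0], "claw": 8.76}
    - {"xyz": [2.5, 1.7, 0], "angular": [0, 0, 0], "claw": 8.76}
    - {"xyz": [2.5, 1.7, 0], "angular": [0, 0, 0], "claw": 8.76}
    - {"xyz": [2.5, 1.7, 0], "angular": [0, 0, 0], "claw": 8.76}
    - {"xyz": [2.5, 1.7, 0], "angular": [0, 0, 0], "claw": 8.76}
    - {"xyz": [2.5, 1.7, 0], "angular": [0, 0, 0], "claw": 8.76}
    - {"xyz": [2.5, 1.7, 0], "angular": [0, 0, 0], "claw": 8.76}
    - {"xyz": [2.5, 1.7, 0], "angular": [0, 0, 0], "claw": 8.76}
    - {"xyz": [2.5, 1.7, 0], "angular": [0, 0, 0], "claw": 8.76}
    - {"xyz": [2.5, 1.7, 0], "angular": [0, 0, 0], "claw": 8.76}
    - {"xyz": [2.5, 1.7, 0], "angular": [0, 0, 0], "claw": 8.76}
    - {"xyz": [2.5, 1.7, 0], "angular": [0, 0, 0], "claw": 8.76}

```text
t: 2.2
eef_pos: [0.5697, 0.1948, 0.2173]
ee_rot: [3.142, 0.0, -0.259]
force: [-0.7, 0.3, -0.6]
width: 0.0875
gripper_force: 0.0
```

```bash
python3 - <<'E'
from h import *
s=monitor.get_state();print(s["t"],s["eef_pos"],s["ee_rot"],s["q"])
f=viewer.grab_frame("wrist");cv2.imwrite("pics/w1.png",f["color"]);h,ss,v=hsv(f)
for b in blobs(f,orange(f),.006,200):print("plate",*b)
for b in blobs(f,(ss<40)&(v>190),.024,100):print("steel",*b)
E
```

```text
2.2 [0.56971628 0.19478207 0.21729469] [ 3.14151606e+00  1.13694471e-04 -2.58778554e-01] [ 6.53610066e-01  2.39958931e-01 -1.55559413e-01 -4.66632658e-05
 -1.17540813e+00  6.58425687e-01]
steel [211. 265.] [492.4 310.2] [27.6 66.8] 138.2
steel [ 62. 180.] [638.  437.2] [ 52.9 122.6] 147.8
```

View pics/w1.png

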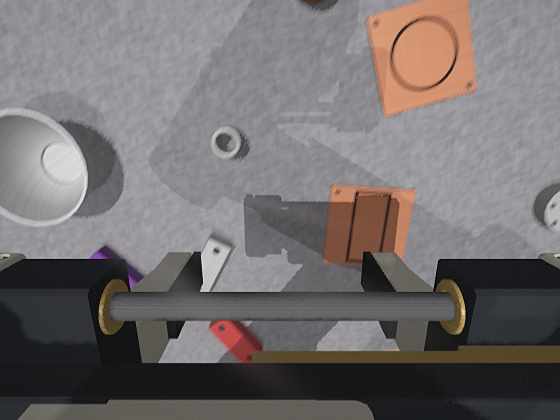

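The wrist view shows the round plate (421,53), tube (227,142), long plate (370,225) and the grey bar (215,260, partly hidden by the jaws). I'll retune the masks and then fix plate and tube positions.

```bash
cat >> h.py <<'E'
def worange(f):
    h,s,v=hsv(f); m=((h<18)&(s>85)&(v>60)).astype(np.uint8)
    return cv2.morphologyEx(m,cv2.MORPH_CLOSE,np.ones((7,7),np.uint8))
E
python3 - <<'E'
from h import *
f=viewer.grab_frame("wrist");h,s,v=hsv(f)
for b in blobs(f,worange(f)[:250],.006,600):print("plate",*b)
g=cv2.GaussianBlur(v.astype(np.uint8),(3,3),0)
# circle outline: dark pixels near (421,53)
m=np.zeros(h.shape,np.uint8);m[8:100,382:462]=(g[8:100,382:462]<90)
print("circ",blobs(f,m,.006,100))
m=np.zeros(h.shape,np.uint8);m[120:165,207:247]=(s[120:165,207:247]<40)&(g[120:165,207:247]>165)
print("tube",blobs(f,m,.042,60))
E
```

```text
plate [364. 220.] [495.7 101.7] [104.4  80.3] 71.3
plate [418.  57.] [666.   11.6] [106.4 105.1] 1.2
circ [(array([419.,  58.]), array([664.8,  10.8]), array([72. , 70.4]), 75.1)]
tube [(array([221., 147.]), array([632.3, 240.6]), array([29. , 29.3]), 165.1)]
```

Request:
servo_tool:
  targets:
    - {"xyz": [-0.5, 2.5, 0], "angular": [0, 0, 0], "claw": 8.76}
    - {"xyz": [-0.5, 2.5, 0], "angular": [0, 0, 0], "claw": 8.76}
    - {"xyz": [-0.5, 2.5, 0], "angular": [0, 0, 0], "claw": 8.76}
    - {"xyz": [-0.5, 2.5, 0], "angular": [0, 0, 0], "claw": 8.76}
    - {"xyz": [-0.5, 2.5, 0], "angular": [0, 0, 0], "claw": 8.76}
    - {"xyz": [-0.5, 2.5, 0], "angular": [0, 0, 0], "claw": 8.76}
    - {"xyz": [-0.5, 2.5, 0], "angular": [0, 0, 0], "claw": 8.76}
    - {"xyz": [-0.5, 2.5, 0], "angular": [0, 0, 0], "claw": 8.76}
    - {"xyz": [-0.5, 2.5, 0], "angular": [0, 0, 0], "claw": 8.76}
    - {"xyz": [-0.5, 2.5, 0], "angular": [0, 0, 0], "claw": 8.76}
    - {"xyz": [-0.5, 2.5, 0], "angular": [0, 0, 0], "claw": 8.76}
    - {"xyz": [-0.5, 2.5, 0], "angular": [0, 0, 0], "claw": 8.76}
    - {"xyz": [-0.5, 2.5, 0], "angular": [0, 0, 0], "claw": 8.76}
    - {"xyz": [0, 2, 0], "angular": [0, 0, 0], "claw": 8.76}
    - {"xyz": [0, 0, 0], "angular": [0, 0, 0], "claw": 8.76}

```text
t: 3.8
eef_pos: [0.4168, -0.1225, 0.2175]
ee_rot: [-3.142, -0.0, -0.261]
force: [0.7, 0.5, -1.4]
width: 0.0877
gripper_force: 0.0
```

```bash
python3 - <<'E'
from h import *
s=monitor.get_state();print(s["t"],s["eef_pos"],s["ee_rot"],s["q"])
f=viewer.grab_frame("wrist");cv2.imwrite("pics/w2.png",f["color"]);h,ss,v=hsv(f)
for b in blobs(f,worange(f)[:250],.006,600):print("plate",*b)
m=((ss<40)&(v>180))[:255]
for b in blobs(f,m,.022,300):print("steel22",*b)
for b in blobs(f,m,.024,300):print("steel24",*b)
E
```

```text
3.8 [ 0.41680741 -0.12252403  0.21748034] [-3.14150029e+00 -2.17108239e-04 -2.60580632e-01] [ 1.71355194e-01 -5.14351375e-02 -4.85290266e-01  7.72649661e-06
 -1.13670536e+00  1.13885726e+00]
plate [ 84. 175.] [484.5 104.9] [105.6 103.9] 71.3
plate [314.   5.] [ 585.4 -207.5] [94.5 16.5] 75.1
plate [100.  20.] [639.9  10.9] [ 54.5 104.8] 91.0
steel22 [277. 155.] [ 453.  -128.8] [55.7 55. ] 75.1
steel22 [469. 106.] [ 450.8 -339.6] [44.4 44.3] 28.5
steel24 [277. 155.] [ 453.2 -128.8] [55.4 54.7] 75.1
steel24 [469. 106.] [ 451.  -338.6] [44.2 44. ] 28.5
```

View pics/w2.png

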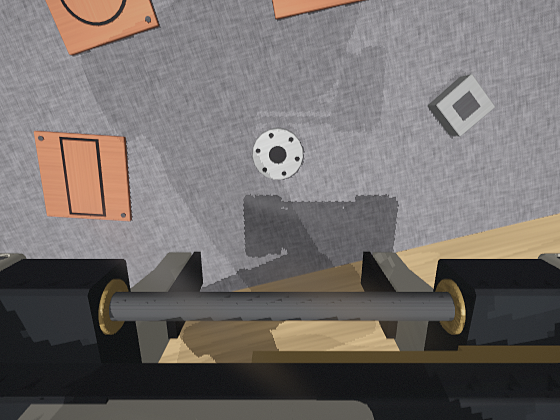

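The view shows the flange (277,155), the block (469,106) and the long plate (84,175). The measured sizes are 55, 44 and 105 mm, close to the given ones. Flange at (0.453, -0.129): I'll shift over it, descend and grip.

Request:
servo_tool:
  targets:
    - {"xyz": [1.8, -0.15, 1.5], "angular": [0, 0, 0], "claw": 8.76}
    - {"xyz": [1.8, -0.15, 1.5], "angular": [0, 0, 0], "claw": 8.76}
    - {"xyz": [0, 0, 2.5], "angular": [0, 0, 0], "claw": 8.76}
    - {"xyz": [0, 0, 2.5], "angular": [0, 0, 0], "claw": 8.76}
    - {"xyz": [0, 0, 2.5], "angular": [0, 0, 0], "claw": 8.76}
    - {"xyz": [0, 0, 2.5], "angular": [0, 0, 0], "claw": 8.76}
    - {"xyz": [0, 0, 2.5], "angular": [0, 0, 0], "claw": 8.76}
    - {"xyz": [0, 0, 2], "angular": [0, 0, 0], "claw": 8.76}
    - {"xyz": [0, 0, 1], "angular": [0, 0, 0], "claw": 8.76}
    - {"xyz": [0, 0, 0.7], "angular": [0, 0, 0], "claw": 8.76}
    - {"xyz": [0, 0, 0], "angular": [0, 0, 0], "claw": 8.76}
    - {"xyz": [0, 0, 0], "angular": [0, 0, 0], "claw": 8.76}
  force: 25

```text
t: 5.05
eef_pos: [0.4542, -0.1272, 0.026]
ee_rot: [-3.141, -0.001, -0.258]
force: [0.2, 0.2, -0.1]
width: 0.0873
gripper_force: 0.0
```

Request:
servo_tool:
  targets:
    - {"xyz": [0, 0, 0], "angular": [0, 0, 0], "claw": 5.0}
    - {"xyz": [0, 0, 0], "angular": [0, 0, 0], "claw": 5.0}
    - {"xyz": [0, 0, 0], "angular": [0, 0, 0], "claw": 5.0}
    - {"xyz": [0, 0, 0], "angular": [0, 0, 0], "claw": 5.0}
    - {"xyz": [0, 0, 0], "angular": [0, 0, 0], "claw": 5.0}
    - {"xyz": [0, 0, 0], "angular": [0, 0, 0], "claw": 5.0}
    - {"xyz": [0, 0, 0], "angular": [0, 0, 0], "claw": 5.0}
    - {"xyz": [0, 0, 0], "angular": [0, 0, 0], "claw": 5.0}
  force: 25

```text
t: 5.85
eef_pos: [0.4535, -0.1273, 0.0253]
ee_rot: [3.142, 0.0, -0.259]
force: [0.0, 0.5, 1.2]
width: 0.0504
gripper_force: 0.0
```

The fingers reached 50 mm with no grip force, so the grip missed. I'll look.

```bash
python3 - <<'E'
from h import *
a=viewer.grab_frame("wrist")["color"];f=viewer.grab_frame("scene");b=f["color"][160:270,140:340]
b=cv2.resize(b,(560,308),interpolation=cv2.INTER_CUBIC)
cv2.imwrite("pics/m1.png",cv2.resize(np.vstack([a[:290],b]),None,fx=1,fy=1))
s=monitor.get_state();print(s["eef_pos"],s["width"])
E
```

```text
[ 0.45352116 -0.12732198  0.02532082] 0.05016810810178486
```

View pics/m1.png

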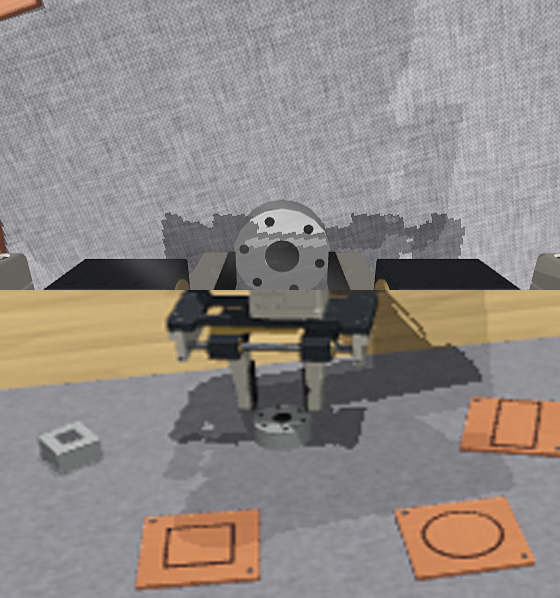

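```bash
python3 - <<'E'
from h import *
def proj(f,X):
    fl=210/np.tan(np.radians(f["fovy"]/2));c=f["R"]@X+f["t"];return (f["cx"]+fl*c[0]/c[2]).round(1),(f["cy"]+fl*c[1]/c[2]).round(1)
s=monitor.get_state();p=s["eef_pos"]
for n in("top","scene","wrist"):
    f=viewer.grab_frame(n);print(n,"TCP",proj(f,p),"grasp",proj(f,p-[0,0,.003]))
    if n=="top":print("flange before, top",cast(f,(310.7,247.3),.022).round(4))
    if n=="wrist":
        print("cam",(-f["R"].T@f["t"]).round(3));print("flange now wrist",cast(f,(282,257),.022).round(4))
    if n=="scene":print("flange now scene",cast(f,(140+283*200/560,160+(418-290)*110/308),.022).round(4), "fingertips",[cast(f,(140+x*200/560,160+(408-290)*110/308),.01).round(4) for x in(247,314)])
E
```

```text
top TCP (np.float64(310.8), np.float64(246.9)) grasp (np.float64(310.8), np.float64(246.9))
flange before, top [[ 0.4522 -0.1271  0.022 ]]
scene TCP (np.float64(240.3), np.float64(204.4)) grasp (np.float64(240.4), np.float64(205.3))
flange now scene [[ 0.4556 -0.1256  0.022 ]] fingertips [array([[ 0.4054, -0.1594,  0.01  ]]), array([[ 0.4197, -0.0912,  0.01  ]])]
wrist TCP (np.float64(279.5), np.float64(256.3)) grasp (np.float64(279.5), np.float64(254.2))
cam [ 0.529 -0.148  0.194]
flange now wrist [[ 0.4512 -0.1283  0.022 ]]
```

```bash
python3 - <<'E'
from h import *
from scipy.spatial.transform import Rotation as Ro
s=monitor.get_state();p=s["eef_pos"];T=Ro.from_euler("xyz",s["ee_rot"]).as_matrix();w=s["width"]/2
ims=[]
for n,(r0,c0,hh,ww,k) in {"scene":(165,180,75,140,5),"wrist":(150,160,150,280,2.5)}.items():
    f=viewer.grab_frame(n);fl=210/np.tan(np.radians(f["fovy"]/2))
    im=cv2.resize(f["color"][r0:r0+hh,c0:c0+ww],None,fx=k,fy=k,interpolation=cv2.INTER_CUBIC)[:300]
    for sg in(-1,1):
        c=f["R"]@(p+T@[0,sg*w,.022])+f["t"];u=np.array([f["cx"]+fl*c[0]/c[2],f["cy"]+fl*c[1]/c[2]]);print(n,sg,u.round(0))
        cv2.drawMarker(im,tuple(int(a) for a in (u-[c0,r0])*k),(0,0,255),0,20,2)
    ims.append(im)
cv2.imwrite("pics/m2.png",np.vstack([cv2.resize(i,(700,299)) for i in ims]))
E
```

```text
scene -1 [250. 211.]
scene 1 [232. 211.]
wrist -1 [241. 242.]
wrist 1 [319. 242.]
```

View pics/m2.png

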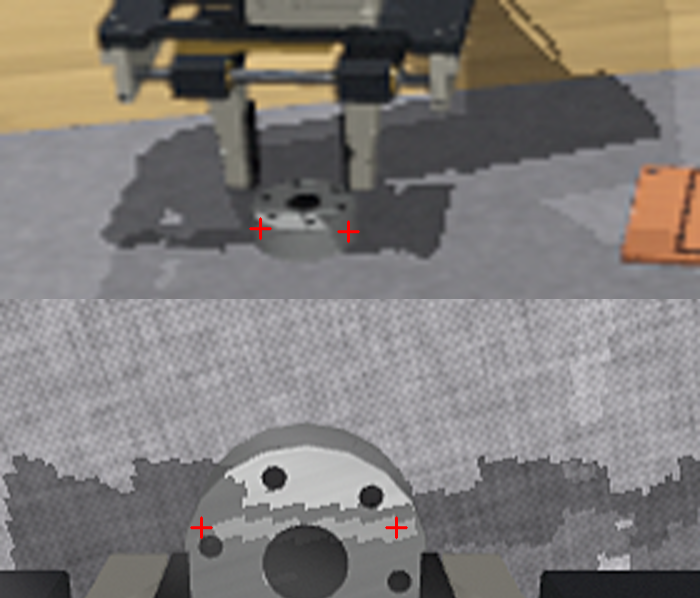

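The red crosses mark where the tips should be. In both views the real tips sit farther back, clear of the flange, which has not moved. I'll triangulate the tips.

```bash
python3 - <<'E'
from h import *
from scipy.spatial.transform import Rotation as Ro
s=monitor.get_state();p=s["eef_pos"];T=Ro.from_euler("xyz",s["ee_rot"]).as_matrix()
F={n:viewer.grab_frame(n) for n in("scene","wrist")}
def P(f):
    fl=210/np.tan(np.radians(f["fovy"]/2));return np.array([[fl,0,f["cx"]],[0,fl,f["cy"]],[0,0,1]])@np.c_[f["R"],f["t"]]
for a,b in(((230.5,202.5),(328,252)),((250,202.5),(236,252))):
    X=cv2.triangulatePoints(P(F["scene"]),P(F["wrist"]),np.array(a,float),np.array(b,float))[:,0];X=X[:3]/X[3]
    print(X.round(4),"in tool",(T.T@(X-p)).round(4))
E
```

```text
[ 0.4532 -0.1543  0.0343] in tool [ 0.0066  0.0261 -0.009 ]
[ 0.4654 -0.1025  0.0342] in tool [ 0.0051 -0.0271 -0.0089]
```

Both tips stand 31 mm higher than stated: the tip is at tool z -9 mm, not +22. I'll open, descend 2.9 cm in small steps watching the force, then close.

Request:
servo_tool:
  targets:
    - {"xyz": [0, 0, 0], "angular": [0, 0, 0], "claw": 8.76}
    - {"xyz": [0, 0, 0], "angular": [0, 0, 0], "claw": 8.76}
    - {"xyz": [0, 0, 0], "angular": [0, 0, 0], "claw": 8.76}
    - {"xyz": [0, 0, 0], "angular": [0, 0, 0], "claw": 8.76}
    - {"xyz": [0, 0, 0], "angular": [0, 0, 0], "claw": 8.76}
    - {"xyz": [0, 0, 0.5], "angular": [0, 0, 0], "claw": 8.76}
    - {"xyz": [0, 0, 0.5], "angular": [0, 0, 0], "claw": 8.76}
    - {"xyz": [0, 0, 0.5], "angular": [0, 0, 0], "claw": 8.76}
    - {"xyz": [0, 0, 0.5], "angular": [0, 0, 0], "claw": 8.76}
    - {"xyz": [0, 0, 0.3], "angular": [0, 0, 0], "claw": 8.76}
    - {"xyz": [0, 0, 0], "angular": [0, 0, 0], "claw": 8.76}

```text
t: 7.4
eef_pos: [0.4531, -0.1274, 0.0018]
ee_rot: [3.141, 0.001, -0.259]
force: [0.5, 0.0, 0.9]
width: 0.0877
gripper_force: 0.0
```

Request:
servo_tool:
  targets:
    - {"xyz": [0, 0, 0.3], "angular": [0, 0, 0], "claw": 8.76}
    - {"xyz": [0, 0, 0.3], "angular": [0, 0, 0], "claw": 8.76}
    - {"xyz": [0, 0, 0], "angular": [0, 0, 0], "claw": 8.76}

```text
t: 7.7
eef_pos: [0.4533, -0.1274, -0.004]
ee_rot: [3.141, 0.0, -0.259]
force: [-0.2, -0.4, -1.0]
width: 0.0873
gripper_force: 0.0
```

Request:
servo_tool:
  targets:
    - {"xyz": [0, 0, 0], "angular": [0, 0, 0], "claw": 5.0}
    - {"xyz": [0, 0, 0], "angular": [0, 0, 0], "claw": 5.0}
    - {"xyz": [0, 0, 0], "angular": [0, 0, 0], "claw": 5.0}
    - {"xyz": [0, 0, 0], "angular": [0, 0, 0], "claw": 5.0}
    - {"xyz": [0, 0, 0], "angular": [0, 0, 0], "claw": 5.0}
    - {"xyz": [0, 0, 0], "angular": [0, 0, 0], "claw": 5.0}
    - {"xyz": [0, 0, 0], "angular": [0, 0, 0], "claw": 5.0}
    - {"xyz": [0, 0, 0], "angular": [0, 0, 0], "claw": 5.0}
  force: 25

```text
t: 8.5
eef_pos: [0.4536, -0.1274, -0.0036]
ee_rot: [-3.142, -0.0, -0.259]
force: [-0.7, -0.9, 1.2]
width: 0.0574
gripper_force: 25.0
```

Gripped at 57.4 mm and 25 N. I'll lift and carry it to the round plate.

Request:
servo_tool:
  targets:
    - {"xyz": [0, 0, -1.5], "angular": [0, 0, 0], "claw": 5.0}
    - {"xyz": [0, 0, -2.5], "angular": [0, 0, 0], "claw": 5.0}
    - {"xyz": [0, 0, -2.5], "angular": [0, 0, 0], "claw": 5.0}
    - {"xyz": [0, 0, -1.5], "angular": [0, 0, 0], "claw": 5.0}
    - {"xyz": [1.7, -1.88, 0], "angular": [0, 0, 0], "claw": 5.0}
    - {"xyz": [1.7, -1.88, 0], "angular": [0, 0, 0], "claw": 5.0}
    - {"xyz": [1.7, -1.88, 0], "angular": [0, 0, 0], "claw": 5.0}
    - {"xyz": [1.7, -1.88, 0], "angular": [0, 0, 0], "claw": 5.0}
    - {"xyz": [1.7, -1.88, 0], "angular": [0, 0, 0], "claw": 5.0}
    - {"xyz": [1.7, -1.88, 0], "angular": [0, 0, 0], "claw": 5.0}
    - {"xyz": [1.7, -1.88, 0], "angular": [0, 0, 0], "claw": 5.0}
    - {"xyz": [1.7, -1.88, 0], "angular": [0, 0, 0], "claw": 5.0}
    - {"xyz": [1.7, -1.88, 0], "angular": [0, 0, 0], "claw": 5.0}
    - {"xyz": [1.7, -1.88, 0], "angular": [0, 0, 0], "claw": 5.0}
    - {"xyz": [0, 0, 0], "angular": [0, 0, 0], "claw": 5.0}
    - {"xyz": [0, 0, 0], "angular": [0, 0, 0], "claw": 5.0}
    - {"xyz": [0, 0, 0], "angular": [0, 0, 0], "claw": 5.0}

```text
t: 10.2
eef_pos: [0.6647, 0.0105, 0.0755]
ee_rot: [3.141, 0.002, -0.259]
force: [-0.0, -0.1, -3.1]
width: 0.0575
gripper_force: 25.0
```

```bash
cat >> h.py <<'E'
def go(x,y,z,yaw=None):
    """print the tool-axis shift (cm) and turn (deg) from here to a world TCP target, tool kept down"""
    s=monitor.get_state();p=s["eef_pos"];a=s["ee_rot"][2];d=np.array([x,y,z])-p
    t=[np.cos(a)*d[0]+np.sin(a)*d[1],np.sin(a)*d[0]-np.cos(a)*d[1],-d[2]]
    print("at",p.round(4),"yaw",round(a,3),"w",s["width"].round(4),"q6",s["q"][5].round(2),"shift cm",np.round(np.array(t)*100,2),"" if yaw is None else ("turn z deg",round(-np.degrees(yaw-a),1)))
E
python3 -c "
from h import *
go(.6655,.0112,.003)
f=viewer.grab_frame('wrist')
for b in blobs(f,worange(f),.006,600):print(b)
"
```

```text
Traceback (most recent call last):
  File "h.py", line 28, in go
    print("at",p.round(4),"yaw",round(a,3),"w",s["width"].round(4),"q6",s["q"][5].round(2),"shift cm",np.round(np.array(t)*100,2),"" if yaw is None else ("turn z deg",round(-np.degrees(yaw-a),1)))
                                               ^^^^^^^^^^^^^^^^
AttributeError: 'float' object has no attribute 'round'
```

Within 1 mm of the target. I'll lower it, release and rise.

Request:
servo_tool:
  targets:
    - {"xyz": [0.06, -0.08, 2], "angular": [0, 0, 0], "claw": 5.0}
    - {"xyz": [0, 0, 2], "angular": [0, 0, 0], "claw": 5.0}
    - {"xyz": [0, 0, 1.5], "angular": [0, 0, 0], "claw": 5.0}
    - {"xyz": [0, 0, 0.8], "angular": [0, 0, 0], "claw": 5.0}
    - {"xyz": [0, 0, 0.5], "angular": [0, 0, 0], "claw": 5.0}
    - {"xyz": [0, 0, 0.3], "angular": [0, 0, 0], "claw": 5.0}
    - {"xyz": [0, 0, 0.2], "angular": [0, 0, 0], "claw": 5.0}
    - {"xyz": [0, 0, 0], "angular": [0, 0, 0], "claw": 5.0}

```text
t: 11.0
eef_pos: [0.667, 0.0116, 0.0037]
ee_rot: [-3.141, -0.0, -0.259]
force: [-0.4, 0.2, -3.5]
width: 0.0572
gripper_force: 25.0
```

Request:
servo_tool:
  targets:
    - {"xyz": [0, 0, 0], "angular": [0, 0, 0], "claw": 7.0}
    - {"xyz": [0, 0, 0], "angular": [0, 0, 0], "claw": 8.76}
    - {"xyz": [0, 0, 0], "angular": [0, 0, 0], "claw": 8.76}
    - {"xyz": [0, 0, 0], "angular": [0, 0, 0], "claw": 8.76}
    - {"xyz": [0, 0, 0], "angular": [0, 0, 0], "claw": 8.76}
    - {"xyz": [0, 0, -1.5], "angular": [0, 0, 0], "claw": 8.76}
    - {"xyz": [0, 0, -3], "angular": [0, 0, 0], "claw": 8.76}
    - {"xyz": [0, 0, -4], "angular": [0, 0, 0], "claw": 8.76}
    - {"xyz": [-2, 0, -4], "angular": [0, 0, 0], "claw": 8.76}
    - {"xyz": [-4, 0, -4], "angular": [0, 0, 0], "claw": 8.76}
    - {"xyz": [-3, 0, -2], "angular": [0, 0, 0], "claw": 8.76}
    - {"xyz": [0, 0, 0], "angular": [0, 0, 0], "claw": 8.76}
    - {"xyz": [0, 0, 0], "angular": [0, 0, 0], "claw": 8.76}

```text
t: 12.3
eef_pos: [0.5844, 0.0337, 0.1859]
ee_rot: [-3.14, -0.003, -0.258]
force: [-0.0, 0.0, -0.3]
width: 0.0874
gripper_force: 0.0
```

```bash
sed -i 's/s\["width"\].round(4)/round(s["width"],4)/' h.py; python3 - <<'E'
from h import *
f=viewer.grab_frame("wrist");cv2.imwrite("pics/w3.png",f["color"]);h,s,v=hsv(f)
for b in blobs(f,worange(f)[:255],.006,600):print("plate",*b)
for b in blobs(f,((s<40)&(v>150)&(cv2.dilate(worange(f),np.ones((25,25)))>0))[:255],.028,300):print("steel28",*b)
go(.632,.241,.15)
E
```

```text
plate [245. 248.] [527.5  91. ] [103.8  19.2] 75.3
plate [282. 107.] [665.   11.3] [103.9 103.9] 1.1
plate [507.  76.] [ 636.1 -218.4] [107.6 104. ] 86.0
plate [167.  35.] [762.2 103.1] [35.4 54.6] 132.2
steel28 [209. 236.] [552.8 123.1] [43.5 32. ] 75.3
steel28 [327. 156.] [609.5 -17.3] [16.4 63.7] 91.6
steel28 [282. 108.] [666.5  10.1] [55.9 56.6] 165.2
steel28 [466.  91.] [ 638.1 -179.3] [ 75.5 123.2] 175.5
steel28 [145.  41.] [761.6 115.7] [29.7 62.4] 138.9
at [0.5845 0.0335 0.1846] yaw -0.258 w 0.0879 q6 0.92 shift cm [ -0.71 -21.28   3.46]
```

View pics/w3.png

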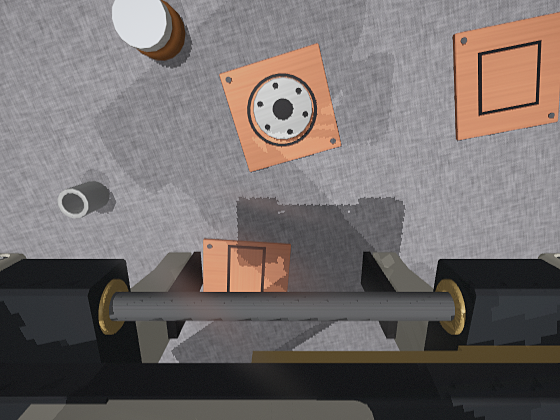

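The flange (282,108) lies inside the circle, about 1.2 mm off centre. Next is the tube: I'll look from 8 cm behind it.

Request:
servo_tool:
  targets:
    - {"xyz": [-0.8, -2.1, 0], "angular": [0, 0, 0], "claw": 8.76}
    - {"xyz": [-0.8, -2.1, 0], "angular": [0, 0, 0], "claw": 8.76}
    - {"xyz": [-0.8, -2.1, 0], "angular": [0, 0, 0], "claw": 8.76}
    - {"xyz": [-0.8, -2.1, 0], "angular": [0, 0, 0], "claw": 8.76}
    - {"xyz": [-0.8, -2.1, 0], "angular": [0, 0, 0], "claw": 8.76}
    - {"xyz": [-0.8, -2.1, 0], "angular": [0, 0, 0], "claw": 8.76}
    - {"xyz": [-0.8, -2.1, 0], "angular": [0, 0, 0], "claw": 8.76}
    - {"xyz": [-0.8, -2.1, 0], "angular": [0, 0, 0], "claw": 8.76}
    - {"xyz": [-0.8, -2.1, 0], "angular": [0, 0, 0], "claw": 8.76}
    - {"xyz": [-0.8, -2.1, 0], "angular": [0, 0, 0], "claw": 8.76}
    - {"xyz": [0, 0, 0], "angular": [0, 0, 0], "claw": 8.76}
    - {"xyz": [0, 0, 0], "angular": [0, 0, 0], "claw": 8.76}

```text
t: 13.55
eef_pos: [0.5608, 0.2568, 0.1822]
ee_rot: [3.139, 0.001, -0.258]
force: [0.4, 0.4, 0.0]
width: 0.0878
gripper_force: 0.0
```

```bash
python3 - <<'E'
from h import *
f=viewer.grab_frame("wrist");cv2.imwrite("pics/w4.png",f["color"]);g=cv2.cvtColor(f["color"],cv2.COLOR_BGR2GRAY);h,s,v=hsv(f)
for b in blobs(f,((s<40)&(v>170))[:255],.042,80):print("steel42",*b)
go(.632,.241,.15)
E
```

```text
steel42 [277. 121.] [632.2 240.1] [29.  29.6] 165.2
steel42 [ 64. 152.] [655.4 449.2] [113.1 128.3] 150.6
steel42 [516.  18.] [656.8  21.6] [54.3 36.6] 75.2
at [0.5608 0.2563 0.1825] yaw -0.259 w 0.0875 q6 0.57 shift cm [ 7.28 -0.35  3.25]
```

View pics/w4.png

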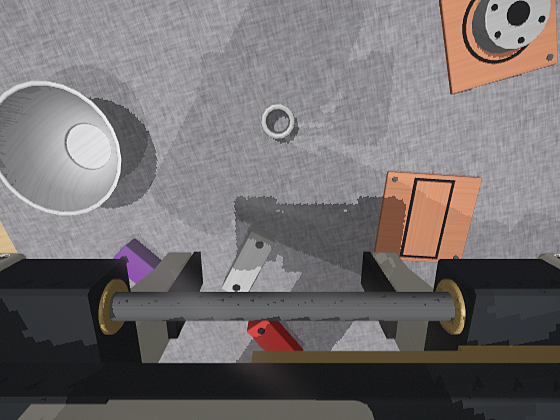

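The tube is at (277,121), so (0.632, 0.240), with a 29 mm rim as expected. I'll go over it, descend to tips about 15 mm above the bench and grip.

Request:
servo_tool:
  targets:
    - {"xyz": [2.4, -0.1, 0], "angular": [0, 0, 0], "claw": 8.76}
    - {"xyz": [2.5, -0.1, 0], "angular": [0, 0, 0], "claw": 8.76}
    - {"xyz": [2.4, -0.1, 1.5], "angular": [0, 0, 0], "claw": 8.76}
    - {"xyz": [0, 0, 2.5], "angular": [0, 0, 0], "claw": 8.76}
    - {"xyz": [0, 0, 2.5], "angular": [0, 0, 0], "claw": 8.76}
    - {"xyz": [0, 0, 2.5], "angular": [0, 0, 0], "claw": 8.76}
    - {"xyz": [0, 0, 2.5], "angular": [0, 0, 0], "claw": 8.76}
    - {"xyz": [0, 0, 2.5], "angular": [0, 0, 0], "claw": 8.76}
    - {"xyz": [0, 0, 2], "angular": [0, 0, 0], "claw": 8.76}
    - {"xyz": [0, 0, 1.3], "angular": [0, 0, 0], "claw": 8.76}
    - {"xyz": [0, 0, 0], "angular": [0, 0, 0], "claw": 8.76}
    - {"xyz": [0, 0, 0], "angular": [0, 0, 0], "claw": 8.76}

```text
t: 14.8
eef_pos: [0.6325, 0.2407, 0.0111]
ee_rot: [3.141, -0.0, -0.259]
force: [0.4, 0.2, 0.7]
width: 0.0878
gripper_force: 0.0
```

Request:
servo_tool:
  targets:
    - {"xyz": [0, 0, 0], "angular": [0, 0, 0], "claw": 5.0}
    - {"xyz": [0, 0, 0], "angular": [0, 0, 0], "claw": 4.0}
    - {"xyz": [0, 0, 0], "angular": [0, 0, 0], "claw": 2.5}
    - {"xyz": [0, 0, 0], "angular": [0, 0, 0], "claw": 2.5}
    - {"xyz": [0, 0, 0], "angular": [0, 0, 0], "claw": 2.5}
    - {"xyz": [0, 0, 0], "angular": [0, 0, 0], "claw": 2.5}
    - {"xyz": [0, 0, 0], "angular": [0, 0, 0], "claw": 2.5}
    - {"xyz": [0, 0, 0], "angular": [0, 0, 0], "claw": 2.5}
    - {"xyz": [0, 0, 0], "angular": [0, 0, 0], "claw": 2.5}
  force: 15

```text
t: 15.7
eef_pos: [0.632, 0.2411, 0.0107]
ee_rot: [3.142, -0.0, -0.259]
force: [0.4, 0.7, -1.0]
width: 0.0307
gripper_force: 15.0
```

```bash
python3 - <<'E'
from h import *
go(.666,.0105,.12)
f=viewer.grab_frame("wrist");cv2.imwrite("pics/w5.png",f["color"])
E
```

```text
at [0.632  0.2411 0.0107] yaw -0.259 w 0.0307 q6 0.66 shift cm [  9.19  21.42 -10.93]
```

View pics/w5.png

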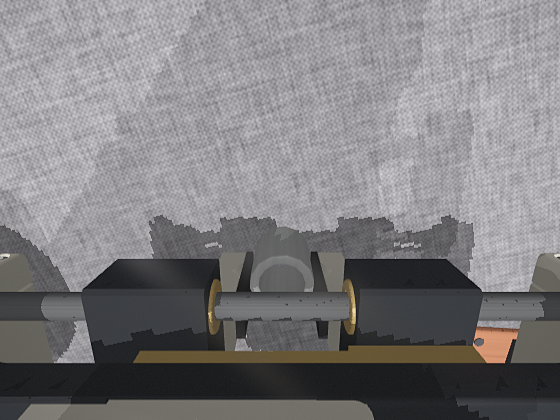

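```bash
python3 - <<'E'
from h import *
f=viewer.grab_frame("wrist");h,s,v=hsv(f)
for b in blobs(f,((s<40)&(v>170))[150:275,200:360],.042,50):print(b)
print(cast(f,(282,237),.042),monitor.get_state()["width"])
fl=210/np.tan(np.radians(f["fovy"]/2));c=f["R"]@np.array([.632,.2411,.042])+f["t"];print(f["cx"]+fl*c[0]/c[2],f["cy"]+fl*c[1]/c[2])
E
```

```text
(array([102.,  46.]), array([750.4, 280.7]), array([3.4, 9.5]), 136.8)
(array([118.,  42.]), array([749.1, 274.8]), array([7.4, 8.5]), 139.7)
(array([13., 37.]), array([761.4, 312.5]), array([5.2, 7.9]), 163.0)
(array([49., 18.]), array([764.5, 296.1]), array([10.5, 11.6]), 170.8)
[[0.65505012 0.23356046 0.042     ]] 0.0305697350397295
279.11253446179575 283.5754064336473
```

The tube rim centre is at about (282,283), as expected. I'll lift and carry it over the flange.

Request:
servo_tool:
  targets:
    - {"xyz": [0, 0, -1.5], "angular": [0, 0, 0], "claw": 2.5}
    - {"xyz": [0, 0, -2.5], "angular": [0, 0, 0], "claw": 2.5}
    - {"xyz": [0, 0, -2.5], "angular": [0, 0, 0], "claw": 2.5}
    - {"xyz": [0, 0, -2.5], "angular": [0, 0, 0], "claw": 2.5}
    - {"xyz": [0, 0, -1.5], "angular": [0, 0, 0], "claw": 2.5}
    - {"xyz": [0.9, 2.15, 0], "angular": [0, 0, 0], "claw": 2.5}
    - {"xyz": [0.9, 2.15, 0], "angular": [0, 0, 0], "claw": 2.5}
    - {"xyz": [0.9, 2.15, 0], "angular": [0, 0, 0], "claw": 2.5}
    - {"xyz": [0.9, 2.15, 0], "angular": [0, 0, 0], "claw": 2.5}
    - {"xyz": [0.9, 2.15, 0], "angular": [0, 0, 0], "claw": 2.5}
    - {"xyz": [0.9, 2.15, 0], "angular": [0, 0, 0], "claw": 2.5}
    - {"xyz": [0.9, 2.15, 0], "angular": [0, 0, 0], "claw": 2.5}
    - {"xyz": [0.9, 2.15, 0], "angular": [0, 0, 0], "claw": 2.5}
    - {"xyz": [0.9, 2.15, 0], "angular": [0, 0, 0], "claw": 2.5}
    - {"xyz": [1.1, 2.05, 0], "angular": [0, 0, 0], "claw": 2.5}
    - {"xyz": [0, 0, 0], "angular": [0, 0, 0], "claw": 2.5}
    - {"xyz": [0, 0, 0], "angular": [0, 0, 0], "claw": 2.5}
    - {"xyz": [0, 0, 0], "angular": [0, 0, 0], "claw": 2.5}

```text
t: 17.6
eef_pos: [0.666, 0.0111, 0.1158]
ee_rot: [-3.141, 0.0, -0.259]
force: [-0.5, -0.3, -2.6]
width: 0.0304
gripper_force: 15.0
```

```bash
python3 - <<'E'
from h import *
go(.666,.0105,.0395)
E
```

```text
at [0.666  0.0111 0.1158] yaw -0.259 w 0.0304 q6 1.0 shift cm [0.01 0.06 7.63]
```

Request:
servo_tool:
  targets:
    - {"xyz": [0, 0.05, 2], "angular": [0, 0, 0], "claw": 2.5}
    - {"xyz": [0, 0, 2], "angular": [0, 0, 0], "claw": 2.5}
    - {"xyz": [0, 0, 1.5], "angular": [0, 0, 0], "claw": 2.5}
    - {"xyz": [0, 0, 1], "angular": [0, 0, 0], "claw": 2.5}
    - {"xyz": [0, 0, 0.5], "angular": [0, 0, 0], "claw": 2.5}
    - {"xyz": [0, 0, 0.3], "angular": [0, 0, 0], "claw": 2.5}
    - {"xyz": [0, 0, 0.2], "angular": [0, 0, 0], "claw": 2.5}
    - {"xyz": [0, 0, 0.15], "angular": [0, 0, 0], "claw": 2.5}
    - {"xyz": [0, 0, 0], "angular": [0, 0, 0], "claw": 2.5}
    - {"xyz": [0, 0, 0], "angular": [0, 0, 0], "claw": 2.5}

```text
t: 18.6
eef_pos: [0.6662, 0.0102, 0.0396]
ee_rot: [-3.141, -0.001, -0.259]
force: [-0.9, -0.2, -2.3]
width: 0.0308
gripper_force: 15.0
```

Request:
servo_tool:
  targets:
    - {"xyz": [0, 0, 0.1], "angular": [0, 0, 0], "claw": 2.5}
    - {"xyz": [0, 0, 0], "angular": [0, 0, 0], "claw": 2.5}
    - {"xyz": [0, 0, 0], "angular": [0, 0, 0], "claw": 3.8}
    - {"xyz": [0, 0, 0], "angular": [0, 0, 0], "claw": 5}
    - {"xyz": [0, 0, 0], "angular": [0, 0, 0], "claw": 7}
    - {"xyz": [0, 0, 0], "angular": [0, 0, 0], "claw": 8.76}
    - {"xyz": [0, 0, 0], "angular": [0, 0, 0], "claw": 8.76}
    - {"xyz": [0, 0, 0], "angular": [0, 0, 0], "claw": 8.76}
    - {"xyz": [0, 0, -1.5], "angular": [0, 0, 0], "claw": 8.76}
    - {"xyz": [0, 0, -3], "angular": [0, 0, 0], "claw": 8.76}
    - {"xyz": [0, 0, -4], "angular": [0, 0, 0], "claw": 8.76}
    - {"xyz": [0, 0, -4], "angular": [0, 0, 0], "claw": 8.76}
    - {"xyz": [-3, 0, -3], "angular": [0, 0, 0], "claw": 8.76}
    - {"xyz": [-4, 0, 0], "angular": [0, 0, 0], "claw": 8.76}
    - {"xyz": [-2, 0, 0], "angular": [0, 0, 0], "claw": 8.76}
    - {"xyz": [0, 0, 0], "angular": [0, 0, 0], "claw": 8.76}
    - {"xyz": [0, 0, 0], "angular": [0, 0, 0], "claw": 8.76}

```text
t: 20.3
eef_pos: [0.5794, 0.0334, 0.1949]
ee_rot: [-3.141, -0.002, -0.258]
force: [0.4, -0.5, 0.6]
width: 0.0878
gripper_force: 0.0
```

```bash
python3 - <<'E'
from h import *
f=viewer.grab_frame("wrist");cv2.imwrite("pics/w6.png",f["color"][:290]);h,s,v=hsv(f)
for b in blobs(f,worange(f)[:255],.006,600):print("plate",*b)
go(.451,-.3386,.2)
E
```

```text
plate [244. 244.] [523.5  92.6] [104.1  28.7] 75.2
plate [280. 102.] [665.1  11.4] [104.1 103.8] 1.1
plate [501.  71.] [ 636.4 -217.7] [105.9 104. ] 86.0
plate [168.  33.] [760.7 103.6] [33.6 53.7] 127.5
at [0.5797 0.0333 0.1943] yaw -0.258 w 0.088 q6 0.92 shift cm [-2.94 39.24 -0.57]
```

View pics/w6.png

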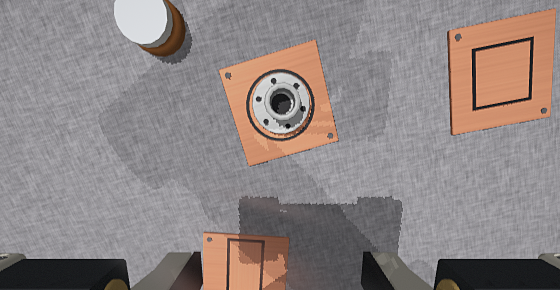

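The tube stands on the flange: rim (283,101) over flange (280,103), a shift that fits its height. Now I'll move to look at the block and turn to face its sides.

```bash
python3 - <<'E'
from h import *
f=viewer.grab_frame("wrist")
print(cast(f,(280,103),.028),cast(f,(283.5,101.5),.07))
E
```

```text
[[0.66721738 0.01050898 0.028     ]] [[0.66603674 0.0074653  0.07      ]]
```

Request:
servo_tool:
  targets:
    - {"xyz": [-0.55, 2.45, 0], "angular": [0, 0, 0], "claw": 8.76}
    - {"xyz": [-0.55, 2.45, 0], "angular": [0, 0, 0], "claw": 8.76}
    - {"xyz": [-0.55, 2.45, 0], "angular": [0, 0, 0], "claw": 8.76}
    - {"xyz": [-0.55, 2.45, 0], "angular": [0, 0, 0], "claw": 8.76}
    - {"xyz": [-0.55, 2.45, 0], "angular": [0, 0, 0], "claw": 8.76}
    - {"xyz": [-0.55, 2.45, 0], "angular": [0, 0, 0], "claw": 8.76}
    - {"xyz": [-0.55, 2.45, 0], "angular": [0, 0, 0], "claw": 8.76}
    - {"xyz": [-0.55, 2.45, 0], "angular": [0, 0, 0], "claw": 8.76}
    - {"xyz": [-0.55, 2.45, 0], "angular": [0, 0, 0], "claw": 8.76}
    - {"xyz": [-0.55, 2.45, 0], "angular": [0, 0, 0], "claw": 8.76}
    - {"xyz": [-0.55, 2.45, 0], "angular": [0, 0, 0], "claw": 8.76}
    - {"xyz": [-0.55, 2.45, 0], "angular": [0, 0, 0], "claw": 8.76}
    - {"xyz": [-0.55, 2.45, 0], "angular": [0, 0, 0], "claw": 8.76}
    - {"xyz": [-0.55, 2.25, 0], "angular": [0, 0, 0], "claw": 8.76}

```text
t: 21.8
eef_pos: [0.4172, -0.2783, 0.193]
ee_rot: [3.141, 0.001, -0.26]
force: [0.3, -0.3, -0.6]
width: 0.0873
gripper_force: 0.0
```

Request:
servo_tool:
  targets:
    - {"xyz": [0, 0, 0], "angular": [0, 0, 7.8], "claw": 8.76}
    - {"xyz": [0, 0, 0], "angular": [0, 0, 7.8], "claw": 8.76}
    - {"xyz": [0, 0, 0], "angular": [0, 0, 7.8], "claw": 8.76}
    - {"xyz": [0, 0, 0], "angular": [0, 0, 7.8], "claw": 8.76}
    - {"xyz": [0, 0, 0], "angular": [0, 0, 7.8], "claw": 8.76}
    - {"xyz": [0, 0, 0], "angular": [0, 0, 7.7], "claw": 8.76}
    - {"xyz": [0, 0, 0], "angular": [0, 0, 0], "claw": 8.76}
    - {"xyz": [0, 0, 0], "angular": [0, 0, 0], "claw": 8.76}

```text
t: 22.6
eef_pos: [0.4176, -0.2771, 0.193]
ee_rot: [3.141, 0.0, -1.07]
force: [0.3, 0.3, -0.4]
width: 0.0874
gripper_force: 0.0
```

```bash
python3 - <<'E'
from h import *
f=viewer.grab_frame("wrist");h,s,v=hsv(f)
for b in blobs(f,((s<40)&(v>175))[:260],.024,300):print("steel24",*b)
go(.451,-.3386,-.003,np.radians(-61.5))
E
```

```text
steel24 [279. 125.] [ 450.9 -337.9] [44.8 44.5] 28.7
at [ 0.4175 -0.277   0.193 ] yaw -1.07 w 0.0877 q6 0.69 shift cm [ 7.01  0.02 19.6 ] ('turn z deg', np.float64(0.2))
```

Block confirmed: 44.7 mm, 28.7°, (0.451, -0.338). I'll grasp it.

Request:
servo_tool:
  targets:
    - {"xyz": [3.5, 0, 1.5], "angular": [0, 0, 0], "claw": 8.76}
    - {"xyz": [3.45, 0, 2.5], "angular": [0, 0, 0], "claw": 8.76}
    - {"xyz": [0, 0, 3], "angular": [0, 0, 0], "claw": 8.76}
    - {"xyz": [0, 0, 3], "angular": [0, 0, 0], "claw": 8.76}
    - {"xyz": [0, 0, 3], "angular": [0, 0, 0], "claw": 8.76}
    - {"xyz": [0, 0, 2.5], "angular": [0, 0, 0], "claw": 8.76}
    - {"xyz": [0, 0, 2.1], "angular": [0, 0, 0], "claw": 8.76}
    - {"xyz": [0, 0, 1.2], "angular": [0, 0, 0], "claw": 8.76}
    - {"xyz": [0, 0, 0.8], "angular": [0, 0, 0], "claw": 8.76}
    - {"xyz": [0, 0, 0], "angular": [0, 0, 0], "claw": 8.76}
    - {"xyz": [0, 0, 0], "angular": [0, 0, 0], "claw": 8.76}

```text
t: 23.75
eef_pos: [0.4511, -0.3381, -0.0021]
ee_rot: [-3.141, -0.001, -1.073]
force: [0.0, 0.1, -0.6]
width: 0.0878
gripper_force: 0.0
```

Request:
servo_tool:
  targets:
    - {"xyz": [0, 0, 0], "angular": [0, 0, 0], "claw": 5.5}
    - {"xyz": [0, 0, 0], "angular": [0, 0, 0], "claw": 4.0}
    - {"xyz": [0, 0, 0], "angular": [0, 0, 0], "claw": 4.0}
    - {"xyz": [0, 0, 0], "angular": [0, 0, 0], "claw": 4.0}
    - {"xyz": [0, 0, 0], "angular": [0, 0, 0], "claw": 4.0}
    - {"xyz": [0, 0, 0], "angular": [0, 0, 0], "claw": 4.0}
    - {"xyz": [0, 0, 0], "angular": [0, 0, 0], "claw": 4.0}
  force: 25

```text
t: 24.45
eef_pos: [0.4508, -0.3379, -0.0027]
ee_rot: [-3.141, -0.0, -1.074]
force: [0.5, 0.8, 1.3]
width: 0.0456
gripper_force: 25.0
```

```bash
python3 - <<'E'
from h import *
go(.6365,-.2165,.08,np.radians(-94))
E
```

```text
at [ 0.4508 -0.3379 -0.0027] yaw -1.074 w 0.0456 q6 0.79 shift cm [ -1.81 -22.11  -8.27] ('turn z deg', np.float64(32.5))
```

Request:
servo_tool:
  targets:
    - {"xyz": [0, 0, -1.5], "angular": [0, 0, 0], "claw": 4.0}
    - {"xyz": [0, 0, -3], "angular": [0, 0, 0], "claw": 4.0}
    - {"xyz": [0, 0, -3.5], "angular": [0, 0, 0], "claw": 4.0}
    - {"xyz": [0, 0, -3], "angular": [0, 0, 0], "claw": 4.0}
    - {"xyz": [-1, -2.7, -0.5], "angular": [0, 0, 0], "claw": 4.0}
    - {"xyz": [-1, -2.7, 0], "angular": [0, 0, 0], "claw": 4.0}
    - {"xyz": [-1, -2.7, 0], "angular": [0, 0, 0], "claw": 4.0}
    - {"xyz": [-1, -2.7, 0], "angular": [0, 0, 0], "claw": 4.0}
    - {"xyz": [-1, -2.7, 0], "angular": [0, 0, 0], "claw": 4.0}
    - {"xyz": [-1, -2.7, 0], "angular": [0, 0, 0], "claw": 4.0}
    - {"xyz": [-1, -2.7, 0], "angular": [0, 0, 0], "claw": 4.0}
    - {"xyz": [-1, -2.7, 0], "angular": [0, 0, 0], "claw": 4.0}
    - {"xyz": [-1, -2.7, 0], "angular": [0, 0, 0], "claw": 4.0}
    - {"xyz": [-1, -2.4, 0], "angular": [0, 0, 0], "claw": 4.0}
    - {"xyz": [0, 0, 0], "angular": [0, 0, 8.1], "claw": 4.0}
    - {"xyz": [0, 0, 0], "angular": [0, 0, 8.1], "claw": 4.0}
    - {"xyz": [0, 0, 0], "angular": [0, 0, 8.1], "claw": 4.0}
    - {"xyz": [0, 0, 0], "angular": [0, 0, 8.1], "claw": 4.0}
    - {"xyz": [0, 0, 0], "angular": [0, 0, 0], "claw": 4.0}
    - {"xyz": [0, 0, 0], "angular": [0, 0, 0], "claw": 4.0}

```text
t: 26.45
eef_pos: [0.6368, -0.1227, 0.1114]
ee_rot: [3.14, 0.0, -1.635]
force: [-0.2, -0.3, -4.2]
width: 0.0462
gripper_force: 25.0
```

```bash
python3 - <<'E'
from h import *
f=viewer.grab_frame("wrist");cv2.imwrite("pics/w7.png",f["color"][:290])
for b in blobs(f,worange(f)[:255],.006,600):print("plate",*b)
go(.6365,-.2165,.0045,np.radians(-94))
E
```

```text
plate [272.  91.] [ 636.3 -218. ] [103.9 103.9] 175.9
at [ 0.637  -0.1227  0.1116] yaw -1.636 w 0.0456 q6 -0.17 shift cm [ 9.37 -0.56 10.71] ('turn z deg', np.float64(0.3))
```

View pics/w7.png

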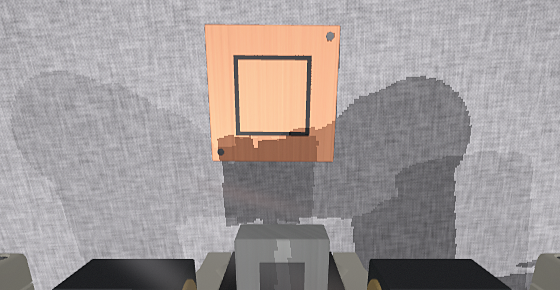

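The square plate (272,91) measures 103.9 mm square, centre (0.636, -0.218), and the block is held square to the jaws. I'll place it.

Request:
servo_tool:
  targets:
    - {"xyz": [2.4, -0.14, 0], "angular": [0, 0, 0.3], "claw": 4.0}
    - {"xyz": [2.4, -0.14, 0], "angular": [0, 0, 0], "claw": 4.0}
    - {"xyz": [2.4, -0.14, 0], "angular": [0, 0, 0], "claw": 4.0}
    - {"xyz": [2.3, -0.14, 0], "angular": [0, 0, 0], "claw": 4.0}
    - {"xyz": [0, 0, 2], "angular": [0, 0, 0], "claw": 4.0}
    - {"xyz": [0, 0, 2.5], "angular": [0, 0, 0], "claw": 4.0}
    - {"xyz": [0, 0, 2.5], "angular": [0, 0, 0], "claw": 4.0}
    - {"xyz": [0, 0, 1.5], "angular": [0, 0, 0], "claw": 4.0}
    - {"xyz": [0, 0, 1], "angular": [0, 0, 0], "claw": 4.0}
    - {"xyz": [0, 0, 0.6], "angular": [0, 0, 0], "claw": 4.0}
    - {"xyz": [0, 0, 0.4], "angular": [0, 0, 0], "claw": 4.0}
    - {"xyz": [0, 0, 0.2], "angular": [0, 0, 0], "claw": 4.0}
    - {"xyz": [0, 0, 0], "angular": [0, 0, 0], "claw": 4.0}

```text
t: 27.8
eef_pos: [0.6366, -0.2178, 0.0057]
ee_rot: [-3.141, -0.0, -1.644]
force: [-0.8, -0.6, -4.0]
width: 0.0459
gripper_force: 25.0
```

```bash
python3 -c "
from h import *
go(.6363,-.218,.0036,np.radians(-94))"
```

```text
at [ 0.6366 -0.2178  0.0057] yaw -1.644 w 0.0459 q6 -0.03 shift cm [0.02 0.03 0.21] ('turn z deg', np.float64(-0.2))
```

Request:
servo_tool:
  targets:
    - {"xyz": [0, 0, 0.2], "angular": [0, 0, 0], "claw": 4.0}
    - {"xyz": [0, 0, 0], "angular": [0, 0, 0], "claw": 4.0}
    - {"xyz": [0, 0, 0], "angular": [0, 0, 0], "claw": 6}
    - {"xyz": [0, 0, 0], "angular": [0, 0, 0], "claw": 8.76}
    - {"xyz": [0, 0, 0], "angular": [0, 0, 0], "claw": 8.76}
    - {"xyz": [0, 0, 0], "angular": [0, 0, 0], "claw": 8.76}
    - {"xyz": [0, 0, 0], "angular": [0, 0, 0], "claw": 8.76}
    - {"xyz": [0, 0, -1.5], "angular": [0, 0, 0], "claw": 8.76}
    - {"xyz": [0, 0, -3], "angular": [0, 0, 0], "claw": 8.76}
    - {"xyz": [0, 0, -4], "angular": [0, 0, 0], "claw": 8.76}
    - {"xyz": [-2, 0, -4], "angular": [0, 0, 0], "claw": 8.76}
    - {"xyz": [-4, 0, -4], "angular": [0, 0, 0], "claw": 8.76}
    - {"xyz": [-3, 0, -2], "angular": [0, 0, 0], "claw": 8.76}
    - {"xyz": [0, 0, 0], "angular": [0, 0, 0], "claw": 8.76}
    - {"xyz": [0, 0, 0], "angular": [0, 0, 0], "claw": 8.76}

```text
t: 29.3
eef_pos: [0.6428, -0.1319, 0.1854]
ee_rot: [-3.139, 0.0, -1.643]
force: [0.0, -0.4, -1.1]
width: 0.0878
gripper_force: 0.0
```

```bash
python3 - <<'E'
from h import *
f=viewer.grab_frame("wrist");h,s,v=hsv(f)
for b in blobs(f,worange(f)[:255],.006,600):print("plate",*b)
for b in blobs(f,((s<40)&(v>165)&(cv2.erode(cv2.morphologyEx(worange(f),cv2.MORPH_CLOSE,np.ones((81,81))),np.ones((9,9)))>0))[:255],.03,300):print("steel",*b)
go(.45,.36,.2,np.radians(-40))
E
```

```text
plate [281. 106.] [ 636.  -218.4] [102.8 103.8] 175.9
steel [282. 106.] [ 634.3 -219. ] [45.1 45.5] 175.8
at [ 0.6422 -0.1326  0.1841] yaw -1.644 w 0.0873 q6 -0.17 shift cm [-47.72  22.78  -1.59] ('turn z deg', np.float64(-54.2))
```

The block lies within 2 mm of its outline's centre and aligned. Now the bar.

Request:
servo_tool:
  targets:
    - {"xyz": [-2.9, 1.45, 0], "angular": [0, 0, 0], "claw": 8.76}
    - {"xyz": [-2.9, 1.45, 0], "angular": [0, 0, 0], "claw": 8.76}
    - {"xyz": [-2.9, 1.45, 0], "angular": [0, 0, 0], "claw": 8.76}
    - {"xyz": [-2.9, 1.45, 0], "angular": [0, 0, 0], "claw": 8.76}
    - {"xyz": [-2.9, 1.45, 0], "angular": [0, 0, 0], "claw": 8.76}
    - {"xyz": [-2.9, 1.45, 0], "angular": [0, 0, 0], "claw": 8.76}
    - {"xyz": [-2.9, 1.45, 0], "angular": [0, 0, 0], "claw": 8.76}
    - {"xyz": [-2.9, 1.45, 0], "angular": [0, 0, 0], "claw": 8.76}
    - {"xyz": [-2.9, 1.45, 0], "angular": [0, 0, 0], "claw": 8.76}
    - {"xyz": [-2.9, 1.45, 0], "angular": [0, 0, 0], "claw": 8.76}
    - {"xyz": [-2.9, 1.45, 0], "angular": [0, 0, 0], "claw": 8.76}
    - {"xyz": [-2.9, 1.45, 0], "angular": [0, 0, 0], "claw": 8.76}
    - {"xyz": [-2.9, 1.45, 0], "angular": [0, 0, 0], "claw": 8.76}
    - {"xyz": [-2.9, 1.45, 0], "angular": [0, 0, 0], "claw": 8.76}
    - {"xyz": [-2.9, 1.45, 0], "angular": [0, 0, 0], "claw": 8.76}
    - {"xyz": [-2.9, 1.45, 0], "angular": [0, 0, 0], "claw": 8.76}
    - {"xyz": [-1.8, 1.3, 0], "angular": [0, 0, 0], "claw": 8.76}
    - {"xyz": [0, 0, 0], "angular": [0, 0, 0], "claw": 8.76}

```text
t: 31.15
eef_pos: [0.433, 0.367, 0.1825]
ee_rot: [3.141, -0.002, -1.643]
force: [0.1, -0.0, -0.2]
width: 0.0874
gripper_force: 0.0
```

Request:
servo_tool:
  targets:
    - {"xyz": [0, 0, 0], "angular": [0, 0, -7.75], "claw": 8.76}
    - {"xyz": [0, 0, 0], "angular": [0, 0, -7.75], "claw": 8.76}
    - {"xyz": [0, 0, 0], "angular": [0, 0, -7.75], "claw": 8.76}
    - {"xyz": [0, 0, 0], "angular": [0, 0, -7.75], "claw": 8.76}
    - {"xyz": [0, 0, 0], "angular": [0, 0, -7.75], "claw": 8.76}
    - {"xyz": [0, 0, 0], "angular": [0, 0, -7.75], "claw": 8.76}
    - {"xyz": [0, 0, 0], "angular": [0, 0, -7.75], "claw": 8.76}
    - {"xyz": [0, 0, 0], "angular": [0, 0, 0], "claw": 8.76}
    - {"xyz": [0, 0, 0], "angular": [0, 0, 0], "claw": 8.76}

```text
t: 32.05
eef_pos: [0.4341, 0.365, 0.1831]
ee_rot: [3.14, -0.0, -0.703]
force: [0.5, 0.3, 0.2]
width: 0.0877
gripper_force: 0.0
```

```bash
python3 - <<'E'
from h import *
f=viewer.grab_frame("wrist");h,s,v=hsv(f);cv2.imwrite("pics/w8.png",f["color"][:290])
for b in blobs(f,worange(f)[:255],.006,600):print("plate",*b)
for b in blobs(f,((s<40)&(v>175))[:255],.024,200):print("steel24",*b)
go(.494,.315,-.003,np.radians(-40))
E
```

```text
plate [352. 201.] [370.4 311.5] [89. 33.] 21.7
plate [459.  16.] [443.8 126.6] [113.9  43.6] 49.8
steel24 [283. 118.] [488.5 314.2] [28.9 78.8] 137.7
steel24 [66. 81.] [648.4 453. ] [ 71.9 133.9] 98.3
at [0.434  0.3653 0.1832] yaw -0.702 w 0.0875 q6 -0.18 shift cm [ 7.83 -0.04 18.62] ('turn z deg', np.float64(-0.2))
```

View pics/w8.png

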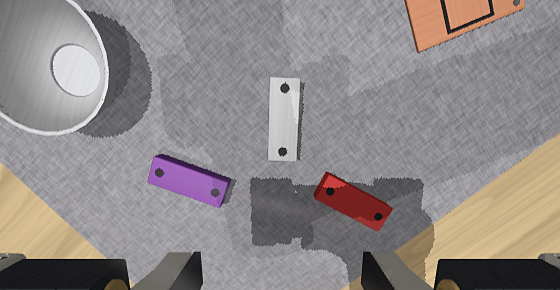

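The grey bar (283,118) measures 29 × 79 mm at 137.7°, centre (0.4885, 0.314). Purple (190,180) and red (355,200) are clear of the finger path. I'll grasp the grey bar.

Request:
servo_tool:
  targets:
    - {"xyz": [2.5, 0.13, 0], "angular": [0, 0, 0], "claw": 8.0}
    - {"xyz": [2.5, 0.13, 0], "angular": [0, 0, 0], "claw": 7.0}
    - {"xyz": [2.45, 0.12, 0], "angular": [0, 0, 0], "claw": 6.0}
    - {"xyz": [0, 0, 2], "angular": [0, 0, 2.1], "claw": 6.0}
    - {"xyz": [0, 0, 3], "angular": [0, 0, 0], "claw": 6.0}
    - {"xyz": [0, 0, 3], "angular": [0, 0, 0], "claw": 6.0}
    - {"xyz": [0, 0, 3], "angular": [0, 0, 0], "claw": 6.0}
    - {"xyz": [0, 0, 2.5], "angular": [0, 0, 0], "claw": 6.0}
    - {"xyz": [0, 0, 2], "angular": [0, 0, 0], "claw": 6.0}
    - {"xyz": [0, 0, 1.5], "angular": [0, 0, 0], "claw": 6.0}
    - {"xyz": [0, 0, 1], "angular": [0, 0, 0], "claw": 6.0}
    - {"xyz": [0, 0, 0.5], "angular": [0, 0, 0], "claw": 6.0}
    - {"xyz": [0, 0, 0], "angular": [0, 0, 0], "claw": 6.0}
    - {"xyz": [0, 0, 0], "angular": [0, 0, 0], "claw": 6.0}

```text
t: 33.5
eef_pos: [0.4887, 0.3156, -0.0008]
ee_rot: [-3.141, -0.0, -0.735]
force: [-0.6, 0.4, 0.8]
width: 0.0602
gripper_force: 0.0
```

Request:
servo_tool:
  targets:
    - {"xyz": [0, 0, 0], "angular": [0, 0, 0], "claw": 4.0}
    - {"xyz": [0, 0, 0], "angular": [0, 0, 0], "claw": 2.5}
    - {"xyz": [0, 0, 0], "angular": [0, 0, 0], "claw": 2.5}
    - {"xyz": [0, 0, 0], "angular": [0, 0, 0], "claw": 2.5}
    - {"xyz": [0, 0, 0], "angular": [0, 0, 0], "claw": 2.5}
    - {"xyz": [0, 0, 0], "angular": [0, 0, 0], "claw": 2.5}
    - {"xyz": [0, 0, 0], "angular": [0, 0, 0], "claw": 2.5}
  force: 25

```text
t: 34.2
eef_pos: [0.4886, 0.3156, -0.0011]
ee_rot: [-3.141, -0.0, -0.734]
force: [-0.9, 0.3, 2.6]
width: 0.0299
gripper_force: 25.0
```

```bash
python3 -c "
from h import *
go(.4845,.105,.11,np.radians(-18.7))"
```

```text
at [ 0.4886  0.3156 -0.0011] yaw -0.734 w 0.0299 q6 -0.07 shift cm [ 13.81  15.91 -11.11] ('turn z deg', np.float64(-23.4))
```

Request:
servo_tool:
  targets:
    - {"xyz": [0, 0, -1.5], "angular": [0, 0, 0], "claw": 2.5}
    - {"xyz": [0, 0, -3], "angular": [0, 0, 0], "claw": 2.5}
    - {"xyz": [0, 0, -3], "angular": [0, 0, 0], "claw": 2.5}
    - {"xyz": [0, 0, -1.5], "angular": [0, 0, 0], "claw": 2.5}
    - {"xyz": [1.4, 1.6, 0], "angular": [0, 0, 0], "claw": 2.5}
    - {"xyz": [1.4, 1.6, 0], "angular": [0, 0, 0], "claw": 2.5}
    - {"xyz": [1.4, 1.6, 0], "angular": [0, 0, 0], "claw": 2.5}
    - {"xyz": [1.4, 1.6, 0], "angular": [0, 0, 0], "claw": 2.5}
    - {"xyz": [1.4, 1.6, 0], "angular": [0, 0, 0], "claw": 2.5}
    - {"xyz": [1.4, 1.6, 0], "angular": [0, 0, 0], "claw": 2.5}
    - {"xyz": [1.4, 1.6, 0], "angular": [0, 0, 0], "claw": 2.5}
    - {"xyz": [1.4, 1.6, 0], "angular": [0, 0, 0], "claw": 2.5}
    - {"xyz": [1.4, 1.6, 0], "angular": [0, 0, 0], "claw": 2.5}
    - {"xyz": [1.2, 1.5, 0], "angular": [0, 0, 0], "claw": 2.5}
    - {"xyz": [0, 0, 0], "angular": [0, 0, -7.8], "claw": 2.5}
    - {"xyz": [0, 0, 0], "angular": [0, 0, -7.8], "claw": 2.5}
    - {"xyz": [0, 0, 0], "angular": [0, 0, -7.8], "claw": 2.5}
    - {"xyz": [0, 0, 0], "angular": [0, 0, 0], "claw": 2.5}
    - {"xyz": [0, 0, 0], "angular": [0, 0, 0], "claw": 2.5}

```text
t: 36.1
eef_pos: [0.484, 0.104, 0.0885]
ee_rot: [3.141, 0.0, -0.331]
force: [-0.8, 0.9, -4.8]
width: 0.0297
gripper_force: 25.0
```

```bash
python3 -c "
from h import *
go(.4847,.1055,.0055,np.radians(-18.7))"
```

```text
at [0.484  0.104  0.0885] yaw -0.331 w 0.0297 q6 0.63 shift cm [ 0.01 -0.16  8.3 ] ('turn z deg', np.float64(-0.2))
```

Request:
servo_tool:
  targets:
    - {"xyz": [0, -0.15, 2], "angular": [0, 0, 0], "claw": 2.5}
    - {"xyz": [0, 0, 2], "angular": [0, 0, 0], "claw": 2.5}
    - {"xyz": [0, 0, 1.5], "angular": [0, 0, 0], "claw": 2.5}
    - {"xyz": [0, 0, 1.2], "angular": [0, 0, 0], "claw": 2.5}
    - {"xyz": [0, 0, 0.7], "angular": [0, 0, 0], "claw": 2.5}
    - {"xyz": [0, 0, 0.5], "angular": [0, 0, 0], "claw": 2.5}
    - {"xyz": [0, 0, 0.3], "angular": [0, 0, 0], "claw": 2.5}
    - {"xyz": [0, 0, 0.1], "angular": [0, 0, 0], "claw": 2.5}
    - {"xyz": [0, 0, 0], "angular": [0, 0, 0], "claw": 2.5}
    - {"xyz": [0, 0, 0], "angular": [0, 0, 0], "claw": 2.5}

```text
t: 37.1
eef_pos: [0.485, 0.1064, 0.006]
ee_rot: [-3.141, -0.001, -0.326]
force: [-0.7, -0.5, -4.1]
width: 0.0299
gripper_force: 25.0
```

Request:
servo_tool:
  targets:
    - {"xyz": [0, 0, 0.1], "angular": [0, 0, 0], "claw": 2.5}
    - {"xyz": [0, 0, 0], "angular": [0, 0, 0], "claw": 2.5}
    - {"xyz": [0, 0, 0], "angular": [0, 0, 0], "claw": 4}
    - {"xyz": [0, 0, 0], "angular": [0, 0, 0], "claw": 6}
    - {"xyz": [0, 0, 0], "angular": [0, 0, 0], "claw": 6}
    - {"xyz": [0, 0, 0], "angular": [0, 0, 0], "claw": 6}
    - {"xyz": [0, 0, -1.5], "angular": [0, 0, 0], "claw": 6}
    - {"xyz": [0, 0, -3], "angular": [0, 0, 0], "claw": 6}
    - {"xyz": [0, 0, -4], "angular": [0, 0, 0], "claw": 6}
    - {"xyz": [0, 0, -4], "angular": [0, 0, 0], "claw": 6}
    - {"xyz": [0, 0, -4], "angular": [0, 0, 0], "claw": 8.76}
    - {"xyz": [-2, 0, -4], "angular": [0, 0, 0], "claw": 8.76}
    - {"xyz": [-2, 0, -3], "angular": [0, 0, 0], "claw": 8.76}
    - {"xyz": [-2, 0, 0], "angular": [0, 0, 0], "claw": 8.76}
    - {"xyz": [0, 0, 0], "angular": [0, 0, 0], "claw": 8.76}
    - {"xyz": [0, 0, 0], "angular": [0, 0, 0], "claw": 8.76}

```text
t: 38.7
eef_pos: [0.4276, 0.1256, 0.2399]
ee_rot: [-3.141, -0.0, -0.325]
force: [-0.5, -0.8, 0.1]
width: 0.0872
gripper_force: 0.0
```

```bash
python3 - <<'E'
from h import *
f=viewer.grab_frame("wrist");h,s,v=hsv(f)
for b in blobs(f,worange(f)[:255],.006,600):print("plate",*b)
for b in blobs(f,((s<40)&(v>165))[:255],.03,300):print("steel",*b)
g=viewer.grab_frame("scene")["color"][150:290,140:440]
cv2.imwrite("pics/fin.png",np.vstack([f["color"][:280],cv2.resize(g,(560,261),interpolation=cv2.INTER_CUBIC)]))
print(monitor.get_state()["t"],monitor.get_state()["eef_pos"])
E
```

```text
plate [281. 129.] [484.2 105.2] [103.8 103.4] 71.4
steel [281. 130.] [484.3 105.1] [28.7 78.7] 162.0
38.8 [0.42803952 0.12530582 0.23927648]
```

View pics/fin.png

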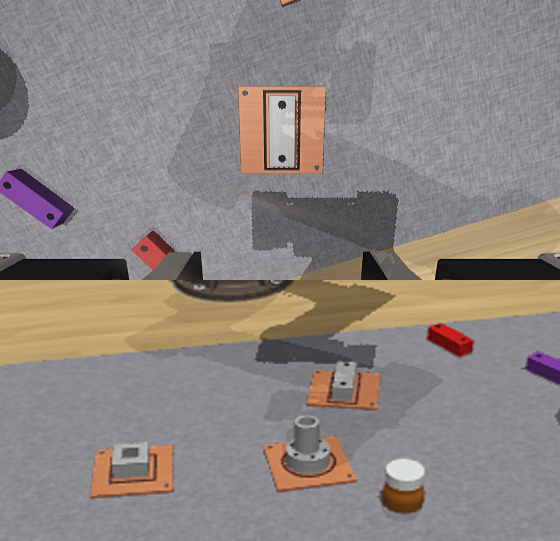

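The bar (281,130) is centred in its outline. The scene view shows the block seated and the tube (307,435) standing centred on the flange (308,457). Handing in.

```bash
python3 -c "
from station import order
print(order.job_done())"
```

```text
the job is handed in; nothing more can be done
None
```

I handed the job in at about 39 s of the 120 s allowed. The flange, block and bar lie on their own plates within about 2 mm of centre, and the tube stands on the flange within about 3 mm by my camera measurements; the hand-in call returned no verdict.

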